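Zero the cell tally counter with its two-key reset

TASK

Zero the grey tally counter: push its clear shutter fully open (away from the count keys) by the yellow lip, then press both red reset keys fully down together, one fingertip on each, hold them down for two seconds and let them come up. Finally push the shutter fully shut again over the red keys. Do not press the white count keys, and do not pick up or shift anything else on the bench.

Things in the scene. Friction and masses are not known exactly. Their poses are not given: they have to be found in the camera images.
- counter: grey tally counter console, 220 mm deep (x) x 280 mm wide (y), fixed to the bench, flat deck 50 mm above the bench. Origin: centre of its underside. Its x axis points from the row of white keys across the red keys to its back edge; y to its left, z up. Two aluminium shutter rails, 6 mm wide, 10 mm tall, run along x from -37 to 79 mm at y = +/-64 mm. A flush black display is on its right.
- lip_top (a point): middle of the top edge of the shutter's upright yellow lip, 82 mm above the bench, at console x = 17.5 mm when shut, 67.5 mm when open. The lip is a wall 5 mm thick (x), 110 mm long (y), 18 mm tall over the clear plate. The plate (top 64 mm, underside 61 mm above the bench, 134 mm wide) reaches from here 49.5 mm towards the white keys; behind the lip the deck is bare to x = 110 mm.
- shutter (a joint): how far the shutter is open, in m along the console's +x: 0 shut (red keys covered), 0.05 fully open against its stop. Slides with about 2 N of friction and stays where it is left; it starts up to 10 mm ajar, still covering the keys.
- red_left_top (a point): left (console +y) red reset key, at console x = -4 mm, y = 28 mm: a square flat-topped key 22 x 22 mm, in a dark field under the shutter. This point is the centre of its top face, 59 mm above the bench when up. The two red keys are 56 mm apart centre to centre.
- red_right_top (a point): right (console -y) red reset key, at console x = -4 mm, y = -28 mm: like the left one; this point is the centre of its top face.
- red_left (a joint): how far the left red key is pressed, m: 0 up, 0.006 fully down on its stop; springs back by itself. About 1.2 N starts it and 4 N holds it fully down.
- red_right (a joint): how far the right red key is pressed, m: same as the left one.
- white_1 (a joint): how far white count key 1 (of 4, from console left to right) is pressed, m: 0 up, 0.006 down. 20 x 20 mm cap, top 59 mm above the bench, at console x = -70 mm, y = 81 mm. Not to be pressed.
- white_2 (a joint): how far white count key 2 (of 4, from console left to right) is pressed, m: 0 up, 0.006 down. 20 x 20 mm cap, top 59 mm above the bench, at console x = -70 mm, y = 27 mm. Not to be pressed.
- white_3 (a joint): how far white count key 3 (of 4, from console left to right) is pressed, m: 0 up, 0.006 down. 20 x 20 mm cap, top 59 mm above the bench, at console x = -70 mm, y = -27 mm. Not to be pressed.
- white_4 (a joint): how far white count key 4 (of 4, from console left to right) is pressed, m: 0 up, 0.006 down. 20 x 20 mm cap, top 59 mm above the bench, at console x = -70 mm, y = -81 mm. Not to be pressed.
- vial: glass vial with blue cap, 26 mm across, 45 mm tall, standing loose on the console's deck beyond the left rail, 95 to 105 mm to the left of the console's centre. Origin: centre of its underside. To be left alone.
- dish: lidded culture dish, red medium, 63 mm across, 15 mm tall, loose on the bench beside the console. Origin: centre of its underside. To be left alone.
- tip_box: blue pipette tip box with clear lid, 82 x 62 x 65 mm, loose on the bench beside the console. Origin: centre of its underside. To be left alone.
- dish_far: lidded culture dish, orange medium, 63 mm across, 15 mm tall, loose on the bench behind the console. Origin: centre of its underside. To be left alone.
- bottle: clear bottle with blue cap, 70 mm across, 150 mm tall, loose on the bench behind the console. Origin: centre of its underside. To be left alone.

How it is judged:
By the outcome, as a careful person would: the job done as asked, in the order asked, and still so for the second after the job is handed in, with the robot touching nothing.
It also fails if it takes over 54 s, if anything falls off the work surface, if the arm or the gripper's body presses on something with over 40 N, if the wrist force passes 120 N, or if a joint passes its speed limit or range.

ROBOT

A 6-joint arm with a two-finger parallel gripper is mounted at the origin on the work surface. World frame = base frame: x ahead of the robot, y to its left, z up, the work surface at z = 0. Lengths are in m, angles in rad, forces in N, time in s.
With the tool pointing down it reaches from about 0.375 to 0.9 m from the base axis. Payload 3.1 kg.
Tool frame: the origin (TCP) lies between the finger pads; the fingertips stand 22 mm ahead of it and the grasp point (between the pads) lies 3 mm ahead of it; z points along the fingers, y is the direction in which the jaws open and shut (so a half turn about z gives the same grasp; the last joint's range is limited). The gripper opens to 85 mm and grips with 20 to 120 N. Pads are 22 mm wide; open, the fingers measure 114 mm over their backs; the gripper's body (76 mm by 85 mm) begins 54 mm behind the grasp point. The pads swing forward as they close: fully open they stand 13 mm farther back than shut.
Start: joints at [1.141, 0.527, 1.433, -0, 1.181, -0.178], TCP at [0.156, 0.605, 0.253] pointing down, gripper open.
Joint ranges: [-3.08, 3.08], [-0.75, 2.2], [0.22, 2.44], [-1.43, 4.57], [0, 2.65], [-2.85, 2.85]. Speed limits (rad/s): [2.79, 2.79, 3.14, 3.14, 3.14, 3.14].

INTERFACE

Orientations are given as a unit quaternion [x, y, z, w].
In Python, from station import status, snapshot, manip gives the robot as it stands.
- The arm moves only by the tool move_arm, never from a script. Its argument "plan" is a list that holds one entry, the list of rows, each a list of 7 numbers: the turn, a rotation vector about the tool's x, y, z scaled (see below), then the shift along the tool's x, y, z scaled (see below), then the closure, from 0 (fully open) to 1 (shut). A call has exactly 8 rows; each row is the pose to reach, as a shift and turn from the pose commanded when the call began, along the tool's axes at that moment; what a row does not reach only later rows make up. The controller multiplies each number of a shift by 100 mm and each number of a turn by pi/4 rad. A row lasts 1/8 s, in which the tool goes at most 62.5 mm and 10.7 degrees, less where a joint would pass 70% of its speed; a pose out of reach is approached as far as the arm can. A call with a number of a shift or a turn outside -1 to 1 is refused whole. A call with a gripper value outside its range is refused whole. The fingers move at their own pace and stop on an object; "force" is the grip in N (left out, the last holds). Time passes only in rows, so rows that repeat a pose let the fingers close, or fill a call up. It gives the time, the measured TCP pose, the force and the opening at its end, in the units of the state.
- status.sense(): the state, without advancing time (a new reading comes with each control period).
- snapshot(name): name is "side" or "top"; returns a dict with "img" (480x640x3 uint8, red, green, blue), "depth" (480x640 float32, m along the optical axis (not along the pixel's ray), 0 where there is no reading), "mtx" (3x3 intrinsics, pixels), "T" (4x4, takes a point from camera to world coordinates). Camera axes: x right, y up, looking along -z (the intrinsics and any distortion apply to the point x, -y, -z); pixel columns grow to the right and rows downward; lengths in m; the calibration is good to about 2 mm. A picture is of the moment at which its call begins.
- manip.sign_off(): hands the job in, once; it reports no verdict.
The state is a dict: "t": time; "q": joint angles; "qd": joint speeds; "tau": joint torques, N m; "tcp_pos": TCP position; "tool_rot": TCP orientation; "force": force on the tool from outside, world axes, zero at the start; "ft_torque": the same for the moment, N m; "finger_gap": opening from 0.0 (shut) to 1.0 (fully open).
Only numpy, scipy, OpenCV 4.12 (cv2) and the standard library are available. Lean on these libraries where they do the work, as an engineer would, in place of code of your own. Each camera call takes 0.05 s, during which the arm holds its last target. There are 200 camera calls.

## Working session

There is one attempt and no reset: what is moved stays moved. The work goes in short steps, Python scripts to look and compute and a tool call to move; the robot and the scene stay as the last step left them, time stands still between calls to the robot, and variables do not carry over. Pictures are saved under pics/ and viewed, on a budget of 10 in all, crops included, one or two more only if the job needs it, and the job is handed in when it is done.

Besides the shell and the picture viewer there is one more tool, called after ">>>" by a JSON object that holds its "op" and its "data", one argument or row to a line. move_arm: Moves the arm, as the interface text tells. Its arguments: {"type":"object","properties":{"plan":{"type":"array"},"force":{"type":"number"}},"required":["plan"]}

```bash
ls; mkdir -p pics
python3 - <<'E'
from station import status, snapshot
import cv2,numpy as np
print(status.sense())
for n in("top","side"):
    s=snapshot(n); np.savez(n+"0.npz",**s); cv2.imwrite(f"pics/{n}0.png",s["img"][:,:,::-1]); print(n,s["mtx"],s["T"])
E
```

```text
pics
{'t': 0.0, 'q': array([ 1.14047801e+00,  5.28462951e-01,  1.43389619e+00,  4.29888967e-05,
        1.18141507e+00, -1.78494318e-01]), 'qd': array([-0.0008922 , -0.00010485,  0.00077076,  0.00017712,  0.00078361,
        0.00052478]), 'tau': array([ 6.57410292e-04, -4.42348981e+01, -1.78023577e+01, -1.64447497e-04,
        8.43127171e-03,  7.79646854e-06]), 'tcp_pos': array([0.15540591, 0.60468135, 0.2523375 ]), 'tool_rot': array([ 1.25587609e-01,  9.92081933e-01, -1.03466963e-03, -3.45897423e-04]), 'force': array([0.68175326, 0.26776481, 0.30914758]), 'ft_torque': array([-0.01593226, -0.01241127,  0.05088407]), 'finger_gap': 1.0032648396208292}
top [[471.72796866   0.         318.09811855]
 [  0.         471.72796866 239.50435253]
 [  0.           0.           1.        ]] [[-0.00883895  0.98745667 -0.15764261  0.4788081 ]
 [-0.99995733 -0.00830515  0.00404452  0.06527253]
 [ 0.00268455  0.15767164  0.98748795  0.9431742 ]
 [ 0.          0.          0.          1.        ]]
side [[471.4684429    0.         318.38104567]
 [  0.         471.4684429  244.21242803]
 [  0.           0.           1.        ]] [[ 0.81350351  0.40450366 -0.41783829  0.29246919]
 [-0.58111965  0.53744865 -0.61110466 -0.44003715]
 [-0.02262744  0.73994982  0.67228139  0.60387029]
 [ 0.          0.          0.          1.        ]]
```

View pics/top0.png

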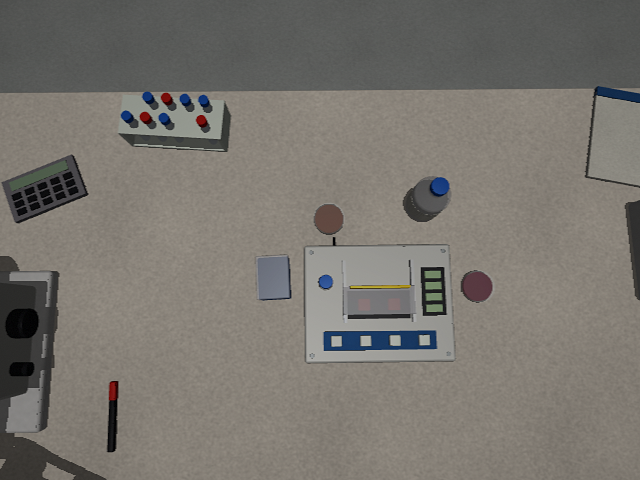

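View pics/side0.png

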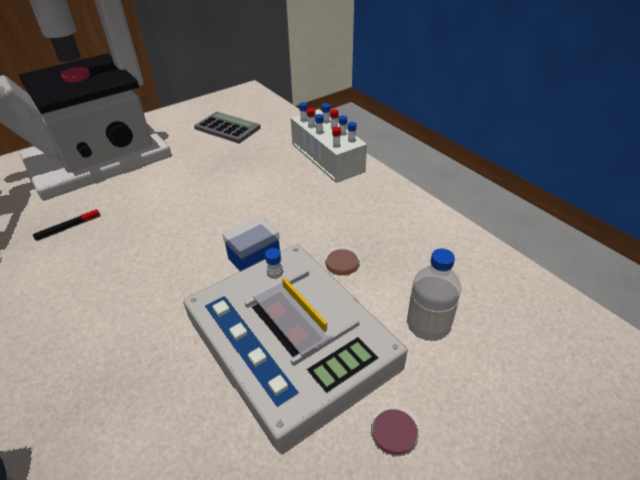

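The top view shows the console's centre near px (378,303), white keys in a row at v≈341, the yellow lip at (380,287) and the vial at (326,282). The side view agrees, and the space behind the lip is clear. Next I measure the pose.

```bash
cat > h.py <<'E'
import numpy as np,cv2
from scipy.spatial.transform import Rotation as R
def ray(s,uv,z):
    uv=np.atleast_2d(uv); d=np.c_[(uv-[s["mtx"][0,2],s["mtx"][1,2]])/[s["mtx"][0,0],s["mtx"][1,1]],np.ones(len(uv))]*[1,-1,-1]
    w=d@s["T"][:3,:3].T; o=s["T"][:3,3]
    return (o+w*((z-o[2])/w[:,2])[:,None])[:,:2]
def blobs(m,amin):
    n,l,st,c=cv2.connectedComponentsWithStats(m.astype(np.uint8)); return [(st[i,4],*c[i],*st[i,:4]) for i in range(1,n) if st[i,4]>=amin]
def yellow(s):
    h=cv2.cvtColor(s["img"],cv2.COLOR_RGB2HSV); return cv2.inRange(h,(18,150,90),(35,255,255))>0
def fit(src,dst):
    a,b=src-src.mean(0),dst-dst.mean(0); yaw=np.arctan2((a[:,0]*b[:,1]-a[:,1]*b[:,0]).sum(),(a*b).sum())
    r=np.array([[np.cos(yaw),-np.sin(yaw)],[np.sin(yaw),np.cos(yaw)]]); t=dst.mean(0)-r@src.mean(0)
    return yaw,t,r,dst-(src@r.T+t)
E
python3 - <<'E'
from h import *
for n in("top","side"):
    s=dict(np.load(n+"0.npz")); im=s["img"].astype(int)
    h=cv2.cvtColor(s["img"],cv2.COLOR_RGB2HSV)
    roi=np.zeros(im.shape[:2],bool)
    if n=="top": roi[332:350,325:436]=1
    else: 
        q=np.zeros(im.shape[:2],np.uint8); cv2.fillPoly(q,[np.array([[206,303],[225,296],[300,395],[275,402]])],1); roi=q>0
    b=blobs((im.min(2)>150)&(h[:,:,1]<70)&roi,15)
    for x in b: print(n,np.round(x,1))
    c=np.array([x[1:3] for x in b]); c=c[np.argsort(c[:,0])]
    if len(c)==4:
        P=ray(s,c,.059); yaw,t,r,res=fit(np.array([[-70,81],[-70,27],[-70,-27],[-70,-81]])/1e3,P)
        print("yaw",yaw,"t",t,"res mm",(res*1e3).round(1).tolist())
        for x in blobs(yellow(s),20):
            print("yellow",np.round(x,1),"console mm",((ray(s,x[1:3],.075 if n=="side" else .082)-t)@r*1e3).round(1))
E
```

```text
top [ 88.  424.  339.6 420.  335.    9.   10. ]
top [ 82.  336.  340.9 332.  336.    9.   10. ]
top [ 92.  365.3 340.5 361.  336.   10.   10. ]
top [ 81. 395. 340. 391. 336.   9.   9.]
yaw 0.0060487605726549706 t [ 0.50166334 -0.05011817] res mm [[-0.0, -0.1], [-0.0, 0.2], [0.1, -0.4], [-0.0, 0.2]]
yellow [148.  382.5 286.2 350.  285.   61.    3. ] console mm [[27.5 -4.9]]
side [122.  220.3 306.7 213.  301.   16.   13. ]
side [140.  237.5 329.7 230.  323.   16.   14. ]
side [160.  256.5 355.1 248.  348.   18.   15. ]
side [185.  277.4 383.3 269.  375.   18.   17. ]
yaw 0.005891637872473078 t [ 0.50171544 -0.0501836 ] res mm [[-0.0, -0.1], [0.0, 0.0], [0.1, 0.0], [-0.1, 0.1]]
yellow [422.  304.5 304.3 283.  278.   44.   53. ] console mm [[27.1 -3.5]]
```

Run:
```python
from h import *
s=dict(np.load("top0.npz")); 
for n in("top","side"):
    s=dict(np.load(n+"0.npz")); v,u=np.mgrid[0:480,0:640]; d=s["depth"]; k=s["mtx"]
    P=np.stack([(u-k[0,2])/k[0,0]*d,-(v-k[1,2])/k[1,1]*d,-d],-1)[d>0]@s["T"][:3,:3].T+s["T"][:3,3]
    q=P[(P[:,2]>.1)&(P[:,0]>-.2)&(P[:,0]<.9)&(P[:,1]>-.5)&(P[:,1]<1.2)]
    key=np.floor(q[:,:2]*10).astype(int)
    for c in np.unique(key,axis=0):
        m=(key==c).all(1)
        if m.sum()>15: print(n,c/10,m.sum(),q[m,2].max().round(2))
```

```text
top [0.3 0.6] 188 0.12
top [0.4 0.5] 517 0.12
top [0.4 0.6] 525 0.13
top [0.5 0.6] 300 0.14
top [ 0.6 -0.2] 604 0.15
top [ 0.7 -0.2] 258 0.15
top [0.8 0.2] 228 0.12
top [0.8 0.3] 567 0.12
top [0.8 0.4] 118 0.12
side [0.2 0.6] 651 0.23
side [0.3 0.5] 427 0.2
side [0.3 0.6] 3033 0.23
side [0.3 0.7] 464 0.22
side [0.4 0.5] 852 0.2
side [0.4 0.6] 4371 0.36
side [0.4 0.7] 469 0.21
side [0.5 0.5] 216 0.2
side [0.5 0.6] 2689 0.34
side [0.5 0.7] 183 0.29
side [ 0.6 -0.2] 1079 0.15
side [ 0.7 -0.2] 283 0.15
side [0.8 0.2] 164 0.12
side [0.8 0.3] 362 0.12
side [0.8 0.4] 71 0.12
```

>>> {"op": "move_arm", "data": {
  "plan": [
    [[0,0,-0.11,-0.2,-0.35,0,0.5],[0,0,-0.22,-0.4,-0.7,0,0.5],[0,0,-0.328,-0.55,-1,0,0.5],[0,0,-0.328,-0.55,-1,0,0.5],[0,0,-0.328,-0.55,-1,0,0.5],[0,0,-0.328,-0.55,-1,0,0.5],[0,0,-0.328,-0.55,-1,0,0.5],[0,0,-0.328,-0.55,-1,0,0.5]]
  ],
  "force": 20
}}

```text
t: 1.1
tcp_pos: [0.1838, 0.4951, 0.2532]
tool_rot: [-0.003, 1.0, -0.0, -0.0]
force: [0.3, 0.6, 0.4]
finger_gap: 0.499
```

>>> {"op": "move_arm", "data": {
  "plan": [
    [[0,0,0,-0.2,-0.4,0,0.5],[0,0,0,-0.35,-0.7,0,0.5],[0,0,0,-0.5,-1,0,0.5],[0,0,0,-0.5,-1,0,0.5],[0,0,0,-0.5,-1,0,0.5],[0,0,0,-0.5,-1,0,0.5],[0,0,0,-0.5,-1,0,0.5],[0,0,0,-0.5,-1,0,0.5]]
  ]
}}

```text
t: 2.1
tcp_pos: [0.2343, 0.3954, 0.2532]
tool_rot: [-0.003, 1.0, -0.0, -0.0]
force: [-0.5, 0.3, 0.3]
finger_gap: 0.503
```

>>> {"op": "move_arm", "data": {
  "plan": [
    [[0,0,0,-0.2,-0.2,0,0.5],[0,0,0,-0.4,-0.4,0,0.5],[0,0,0,-0.6,-0.6,0,0.5],[0,0,0,-0.8,-0.8,0,0.5],[0,0,0,-1,-1,0,0.5],[0,0,0,-1,-1,0,0.5],[0,0,0,-1,-1,0,0.5],[0,0,0,-1,-1,0,0.5]]
  ]
}}

```text
t: 3.1
tcp_pos: [0.3344, 0.2961, 0.2533]
tool_rot: [-0.004, 1.0, -0.0, -0.0]
force: [-0.3, 0.9, 0.1]
finger_gap: 0.502
```

>>> {"op": "move_arm", "data": {
  "plan": [
    [[0,0,0,-0.2,-0.2,0,0.5],[0,0,0,-0.4,-0.4,0,0.5],[0,0,0,-0.6,-0.6,0,0.5],[0,0,0,-0.8,-0.8,0,0.5],[0,0,0,-1,-1,0,0.5],[0,0,0,-1,-1,0,0.5],[0,0,0,-1,-1,0,0.5],[0,0,0,-1,-1,0,0.5]]
  ]
}}

```text
t: 4.1
tcp_pos: [0.4347, 0.197, 0.2532]
tool_rot: [-0.004, 1.0, 0.0, -0.0]
force: [-0.1, 0.2, 0.0]
finger_gap: 0.504
```

>>> {"op": "move_arm", "data": {
  "plan": [
    [[0,0,0,-0.2,-0.3,0,0.5],[0,0,0,-0.4,-0.6,0,0.5],[0,0,0,-0.67,-1,0,0.5],[0,0,0,-0.67,-1,0,0.5],[0,0,0,-0.67,-1,0,0.5],[0,0,0,-0.67,-1,0,0.5],[0,0,0,-0.67,-1,0,0.5],[0,0,0,-0.67,-1,0,0.5]]
  ]
}}

```text
t: 5.1
tcp_pos: [0.503, 0.0972, 0.2534]
tool_rot: [-0.003, 1.0, 0.0, -0.0]
force: [0.5, 0.1, -0.2]
finger_gap: 0.498
```

>>> {"op": "move_arm", "data": {
  "plan": [
    [[0,0,0,0,-0.3,0,0.5],[0,0,0,0,-0.6,0,0.5],[0,0,0,0,-1,0,0.5],[0,0,0,0,-1,0,0.5],[0,0,0,0,-1,0,0.5],[0,0,0,0,-1,0,0.5],[0,0,0,0,-1,0,0.5],[0,0,0,0,-1,0,0.5]]
  ]
}}

```text
t: 6.1
tcp_pos: [0.5039, -0.0028, 0.2533]
tool_rot: [-0.003, 1.0, 0.0, -0.0]
force: [0.4, 0.2, -1.1]
finger_gap: 0.496
```

>>> {"op": "move_arm", "data": {
  "plan": [
    [[0,0,0,0,-0.2,0,0.5],[0,0,0,0,-0.47,0,0.5],[0,0,0,0,-0.47,0.3,0.5],[0,0,0,0,-0.47,0.6,0.5],[0,0,0,0,-0.47,0.9,0.5],[0,0,0,0,-0.47,1,0.5],[0,0,0,0,-0.47,1,0.5],[0,0,0,0,-0.47,1,0.5]]
  ]
}}

```text
t: 7.1
tcp_pos: [0.505, -0.0506, 0.1543]
tool_rot: [-0.003, 1.0, -0.0, 0.001]
force: [0.2, -0.5, -1.1]
finger_gap: 0.494
```

Run:
```python
from h import *
from station import status, snapshot
print(status.sense()["tcp_pos"])
s=snapshot("side"); np.savez("side1.npz",**s); cv2.imwrite("pics/side1.png",cv2.resize(s["img"][180:420,160:480,::-1],(800,600)))
```

```text
[ 0.50503818 -0.05058602  0.15429784]
```

View pics/side1.png

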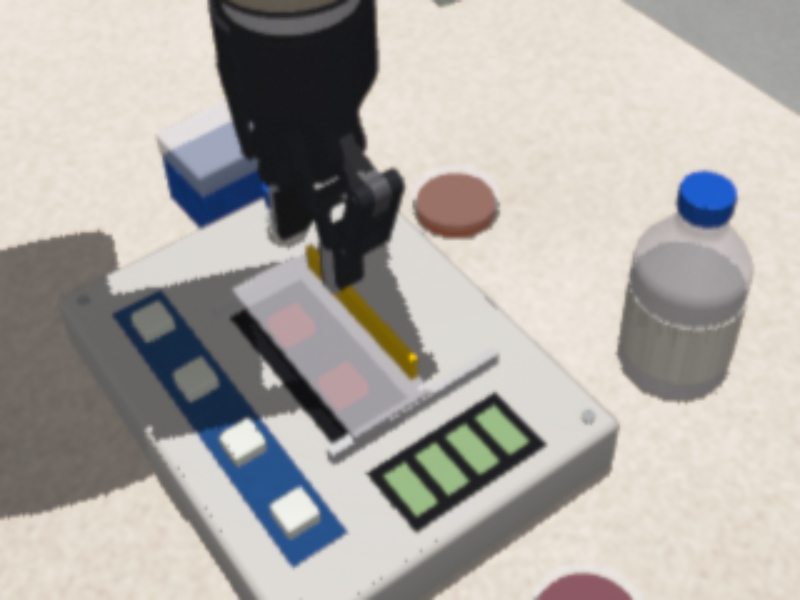

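The crop shows the two fingers above the shutter, with the right tip near crop (345,285). The lip is still ajar below it. I measure tip height and spacing from the depth image.

Run:
```python
from h import *
s=dict(np.load("side1.npz")); v,u=np.mgrid[0:480,0:640]; d=s["depth"]; k=s["mtx"]
P=np.stack([(u-k[0,2])/k[0,0]*d,-(v-k[1,2])/k[1,1]*d,-d],-1)[d>0]@s["T"][:3,:3].T+s["T"][:3,3]
t=np.array([.5017,-.0501]);a=.006;r=np.array([[np.cos(a),-np.sin(a)],[np.sin(a),np.cos(a)]])
P[:,:2]=(P[:,:2]-t)@r
m=(abs(P[:,0])<.04)&(abs(P[:,1])<.07)&(P[:,2]>.1)&(P[:,2]<.17)
for lo in np.arange(.12,.165,.004):
    for sg in(1,-1):
        q=P[m&(P[:,2]>=lo)&(P[:,2]<lo+.004)&(P[:,1]*sg>0)]*1e3
        if len(q)>2: print(round(lo,3),sg,len(q),"x",q[:,0].min().round(),q[:,0].max().round(),"y",q[:,1].min().round(),q[:,1].max().round())
q=P[m]; print("lowest",np.sort(q[:,2])[:12].round(4))
```

```text
0.132 1 12 x -4.0 12.0 y 21.0 23.0
0.132 -1 6 x -6.0 -2.0 y -29.0 -26.0
0.136 1 31 x -8.0 13.0 y 20.0 29.0
0.136 -1 6 x -8.0 -5.0 y -29.0 -22.0
0.14 1 32 x -8.0 13.0 y 20.0 28.0
0.14 -1 24 x -8.0 8.0 y -35.0 -23.0
0.144 1 34 x -7.0 13.0 y 19.0 27.0
0.144 -1 38 x -8.0 10.0 y -36.0 -23.0
0.148 1 25 x -8.0 9.0 y 20.0 27.0
0.148 -1 30 x -8.0 11.0 y -35.0 -22.0
0.152 1 25 x -8.0 6.0 y 20.0 28.0
0.152 -1 36 x -8.0 11.0 y -36.0 -21.0
0.156 1 24 x -8.0 7.0 y 21.0 28.0
0.156 -1 40 x -8.0 10.0 y -36.0 -23.0
0.16 1 26 x -8.0 6.0 y 20.0 27.0
0.16 -1 17 x -8.0 8.0 y -36.0 -22.0
0.164 1 25 x -8.0 6.0 y 21.0 28.0
0.164 -1 23 x -8.0 -3.0 y -36.0 -23.0
lowest [0.1333 0.1337 0.1338 0.1342 0.1348 0.135  0.135  0.135  0.1351 0.1351
 0.1354 0.1355]
```

>>> {"op": "move_arm", "data": {
  "plan": [
    [[0,0,0,0.04,0,0.15,0.5],[0,0,0,0.04,0,0.3,0.5],[0,0,0,0.04,0,0.4,0.5],[0,0,0,0.04,0,0.5,0.5],[0,0,0,0.04,0,0.57,0.5],[0,0,0,0.04,0,0.61,0.5],[0,0,0,0.04,0,0.61,0.5],[0,0,0,0.04,0,0.61,0.5]]
  ]
}}

```text
t: 8.15
tcp_pos: [0.5004, -0.0505, 0.0925]
tool_rot: [-0.003, 1.0, -0.0, 0.0]
force: [0.6, -0.5, -0.4]
finger_gap: 0.498
```

>>> {"op": "move_arm", "data": {
  "plan": [
    [[0,0,0,-0.06,0,0,0.5],[0,0,0,-0.12,0,0,0.5],[0,0,0,-0.2,0,0,0.5],[0,0,0,-0.28,0,0,0.5],[0,0,0,-0.36,0,0,0.5],[0,0,0,-0.44,0,0,0.5],[0,0,0,-0.5,0,0,0.5],[0,0,0,-0.5,0,0,0.5]]
  ]
}}

```text
t: 9.15
tcp_pos: [0.5514, -0.0502, 0.0923]
tool_rot: [-0.003, 1.0, -0.0, 0.001]
force: [-0.2, -0.2, -0.6]
finger_gap: 0.5
```

Run:
```python
from h import *
from station import status, snapshot
t=status.sense(); print(t["tcp_pos"],t["force"],t["tool_rot"])
s=snapshot("side")
for x in blobs(yellow(s),20): print(x[:3],((ray(s,x[1:3],.075)-[.5017,-.0501])*1e3).round(1))
cv2.imwrite("pics/side2.png",cv2.resize(s["img"][180:420,160:480,::-1],(800,600)))
```

```text
[ 0.55136118 -0.05019899  0.09227517] [-0.15111433 -0.18274741 -0.60617897] [-2.94529783e-03  9.99995151e-01 -1.25092535e-04  1.00348882e-03]
(np.int32(25), np.float64(314.88), np.float64(286.44)) [[59.8 16.4]]
(np.int32(129), np.float64(339.6511627906977), np.float64(309.13178294573646)) [[ 62.9 -41.4]]
```

View pics/side2.png

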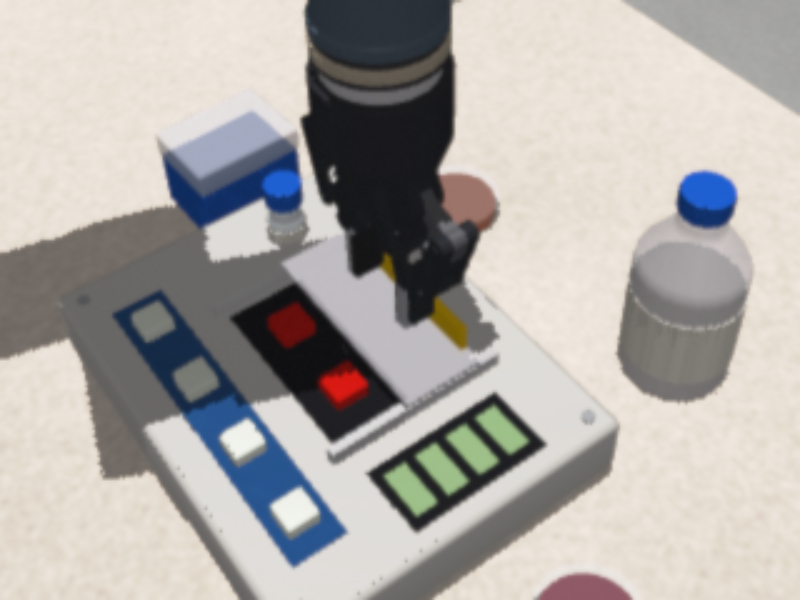

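The shutter is nearly open, both red keys at crop (290,325) and (343,385) are uncovered, and the vial hasn't moved. I push the last ~5 mm into the stop.

>>> {"op": "move_arm", "data": {
  "plan": [
    [[0,0,0,-0.02,0,0,0.5],[0,0,0,-0.03,0,0,0.5],[0,0,0,-0.04,0,0,0.5],[0,0,0,-0.05,0,0,0.5],[0,0,0,-0.06,0,0,0.5],[0,0,0,-0.06,0,0,0.5],[0,0,0,-0.06,0,0,0.5],[0,0,0,-0.06,0,0,0.5]]
  ]
}}

```text
t: 10.2
tcp_pos: [0.5562, -0.0501, 0.0923]
tool_rot: [-0.003, 1.0, 0.0, 0.0]
force: [-1.4, 0.3, -0.5]
finger_gap: 0.503
```

>>> {"op": "move_arm", "data": {
  "plan": [
    [[0,0,0,-0.01,0,0,0.5],[0,0,0,-0.02,0,0,0.5],[0,0,0,-0.025,0,0,0.5],[0,0,0,-0.03,0,0,0.5],[0,0,0,-0.03,0,0,0.5],[0,0,0,-0.03,0,0,0.5],[0,0,0,-0.03,0,0,0.5],[0,0,0,-0.03,0,0,0.5]]
  ]
}}

```text
t: 11.2
tcp_pos: [0.5565, -0.05, 0.0922]
tool_rot: [-0.003, 1.0, 0.0, -0.003]
force: [-7.6, -2.2, 4.0]
finger_gap: 0.498
```

>>> {"op": "move_arm", "data": {
  "plan": [
    [[0,0,0,0.15,0,0,0.5],[0,0,0,0.35,0,0,0.5],[0,0,0,0.52,0,0,0.5],[0,0,0,0.62,0,0,0.5],[0,0,0,0.62,0,0,0.5],[0,0,0,0.62,0,0.04,0.5],[0,0,0,0.62,0,0.08,0.5],[0,0,0,0.62,0,0.08,0.5]]
  ]
}}

```text
t: 12.2
tcp_pos: [0.4974, -0.0504, 0.0838]
tool_rot: [-0.003, 1.0, 0.0, -0.0]
force: [-0.5, 0.9, 0.8]
finger_gap: 0.499
```

Run:
```python
from h import *
from station import status, snapshot
t=status.sense(); print(t["tcp_pos"],t["force"])
a=snapshot("side");b=snapshot("top")
tt=np.array([.5017,-.0501])
for s,z in((a,.075),(b,.082)):
  for x in blobs(yellow(s),20): print(x[:3],((ray(s,x[1:3],z)-tt)*1e3).round(1))
cv2.imwrite("pics/both3.png",np.hstack([cv2.resize(a["img"][240:380,200:360,::-1],(400,350)),cv2.resize(b["img"][220:360,300:460,::-1],(400,350))]))
```

```text
[ 0.49737713 -0.05042455  0.0838292 ] [-0.54363529  0.90982845  0.78210411]
(np.int32(431), np.float64(326.338747099768), np.float64(291.84686774941997)) [[67.2 -2.9]]
(np.int32(31), np.float64(362.61290322580646), np.float64(264.51612903225805)) [[67.5 30.6]]
```

View pics/both3.png

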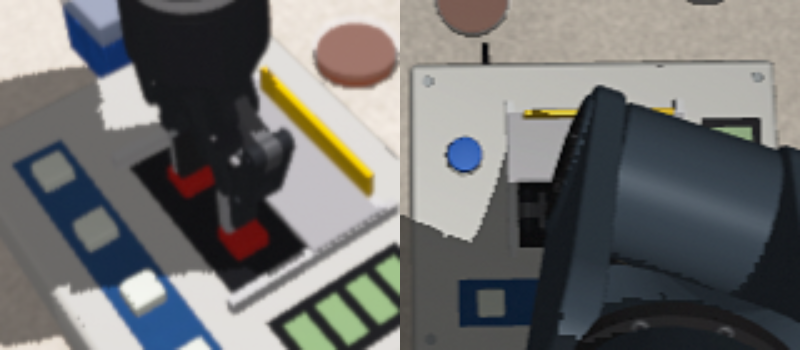

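Lip at console x≈67.4 mm (fully open); in the left crop the tips stand over the red keys at (190,175) and (242,235). I press.

>>> {"op": "move_arm", "data": {
  "plan": [
    [[0,0,0,0,0,0.03,0.5],[0,0,0,0,0,0.05,0.5],[0,0,0,0,0,0.07,0.5],[0,0,0,0,0,0.09,0.5],[0,0,0,0,0,0.11,0.5],[0,0,0,0,0,0.13,0.5],[0,0,0,0,0,0.13,0.5],[0,0,0,0,0,0.13,0.5]]
  ]
}}

```text
t: 13.3
tcp_pos: [0.4972, -0.0505, 0.0731]
tool_rot: [-0.003, 1.0, -0.0, 0.0]
force: [-3.3, 0.4, 17.5]
finger_gap: 0.5
```

>>> {"op": "move_arm", "data": {
  "plan": [
    [[0,0,0,0,0,0.01,0.5],[0,0,0,0,0,0.015,0.5],[0,0,0,0,0,0.015,0.5],[0,0,0,0,0,0.015,0.5],[0,0,0,0,0,0.015,0.5],[0,0,0,0,0,0.015,0.5],[0,0,0,0,0,0.015,0.5],[0,0,0,0,0,0.015,0.5]]
  ]
}}

```text
t: 14.3
tcp_pos: [0.4972, -0.0505, 0.0729]
tool_rot: [-0.003, 1.0, -0.0, 0.001]
force: [-4.4, 1.4, 29.1]
finger_gap: 0.499
```

Run:
```python
from h import *
from station import status, snapshot
t=status.sense(); print(t["tcp_pos"],t["force"],t["ft_torque"])
a=snapshot("side")
cv2.imwrite("pics/side4.png",cv2.resize(a["img"][270:360,240:340,::-1],(800,600),interpolation=cv2.INTER_CUBIC))
```

```text
[ 0.49722897 -0.05046494  0.07288864] [-4.40158049  1.43943796 29.12529375] [ 0.25326142  0.91627063 -0.02008046]
```

View pics/side4.png

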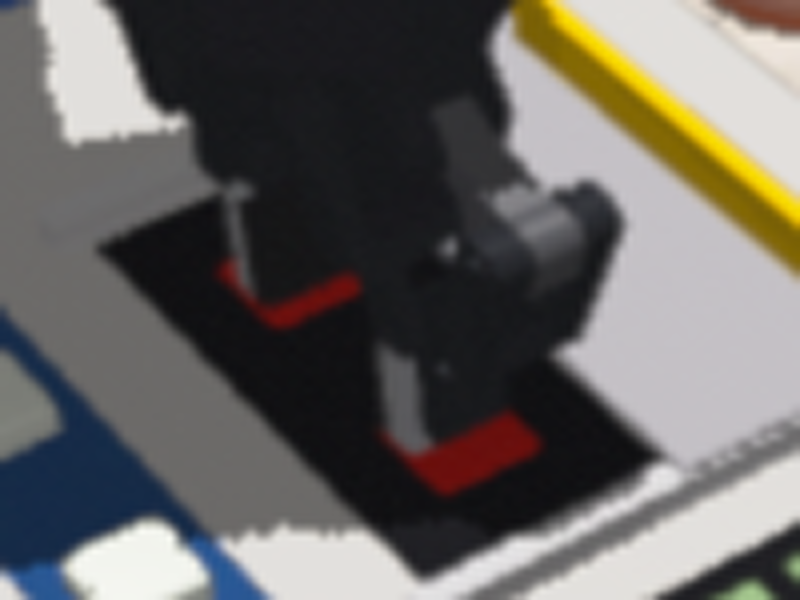

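Both red keys are down evenly, at crop (290,305) and (465,455). Stiffness and a near-central moment say both are on their stops. I hold for two more seconds, then lift and go over the lip.

>>> {"op": "move_arm", "data": {
  "plan": [
    [[0,0,0,0,0,0,0.5],[0,0,0,0,0,0,0.5],[0,0,0,0,0,0,0.5],[0,0,0,0,0,0,0.5],[0,0,0,0,0,0,0.5],[0,0,0,0,0,0,0.5],[0,0,0,0,0,0,0.5],[0,0,0,0,0,0,0.5]]
  ]
}}

```text
t: 15.35
tcp_pos: [0.4972, -0.0505, 0.0729]
tool_rot: [-0.003, 1.0, -0.0, 0.001]
force: [-5.2, 0.7, 29.2]
finger_gap: 0.5
```

>>> {"op": "move_arm", "data": {
  "plan": [
    [[0,0,0,0,0,0,0.5],[0,0,0,0,0,0,0.5],[0,0,0,0,0,0,0.5],[0,0,0,0,0,-0.05,0.5],[0,0,0,0,0,-0.15,0.5],[0,0,0,0,0,-0.35,0.5],[0,0,0,0,0,-0.55,0.5],[0,0,0,0,0,-0.55,0.5]]
  ]
}}

```text
t: 16.35
tcp_pos: [0.4981, -0.0507, 0.1258]
tool_rot: [-0.003, 1.0, -0.001, 0.001]
force: [0.8, -0.8, -0.1]
finger_gap: 0.499
```

Run:
```python
from h import *
from station import status, snapshot
t=status.sense(); print(t["tcp_pos"],t["force"])
a=snapshot("side"); k=a["mtx"]
h=cv2.cvtColor(a["img"],cv2.COLOR_RGB2HSV); m=((h[:,:,0]<8)|(h[:,:,0]>172))&(h[:,:,1]>170)&(h[:,:,2]>60); m[:270]=0;m[365:]=0;m[:,:240]=0;m[:,340:]=0
v,u=np.mgrid[0:480,0:640]; d=a["depth"]
P=np.stack([(u-k[0,2])/k[0,0]*d,-(v-k[1,2])/k[1,1]*d,-d],-1)@a["T"][:3,:3].T+a["T"][:3,3]
n,l,st,c=cv2.connectedComponentsWithStats(m.astype(np.uint8))
for i in range(1,n):
    if st[i,4]>15: print("red",st[i],c[i].round(1),"z p80",np.percentile(P[l==i][:,2],[50,80]).round(4))
```

```text
[ 0.49812294 -0.05074267  0.12579233] [ 0.83833523 -0.81536753 -0.1276783 ]
red [267 301  19  18 225] [276.  309.5] z p80 [0.058 0.059]
red [287 325  20  19 250] [296.8 333.7] z p80 [0.058  0.0592]
```

>>> {"op": "move_arm", "data": {
  "plan": [
    [[0,0,0,-0.15,0,0,0.5],[0,0,0,-0.35,0,0,0.5],[0,0,0,-0.55,0,0,0.5],[0,0,0,-0.75,0,0,0.5],[0,0,0,-0.9,0,0,0.5],[0,0,0,-0.97,0,0,0.5],[0,0,0,-0.97,0,0,0.5],[0,0,0,-0.97,0,0,0.5]]
  ]
}}

```text
t: 17.4
tcp_pos: [0.5935, -0.0497, 0.1244]
tool_rot: [-0.003, 1.0, 0.0, -0.001]
force: [0.6, -0.4, 1.0]
finger_gap: 0.501
```

Run:
```python
from h import *
from station import snapshot
for n,p in(("top",(440,186)),("side",(443,257))): print(ray(dict(np.load(n+"0.npz")),p,.148))
s=snapshot("side")
for x in blobs(yellow(s),20): print(x[:3],((ray(s,x[1:3],.075)-[.5017,-.0501])*1e3).round(1))
```

```text
[[ 0.69822568 -0.1508896 ]]
[[ 0.69844025 -0.15089588]]
(np.int32(455), np.float64(326.1384615384615), np.float64(291.4197802197802)) [[67.5 -2. ]]
```

>>> {"op": "move_arm", "data": {
  "plan": [
    [[0,0,0,0,0,0.1,0.5],[0,0,0,0,0,0.2,0.5],[0,0,0,0,0,0.28,0.5],[0,0,0,0,0,0.32,0.5],[0,0,0,0,0,0.32,0.5],[0,0,0,0.04,0,0.32,0.5],[0,0,0,0.08,0,0.32,0.5],[0,0,0,0.1,0,0.32,0.5]]
  ]
}}

```text
t: 18.45
tcp_pos: [0.5838, -0.0499, 0.0931]
tool_rot: [-0.003, 1.0, -0.0, -0.0]
force: [-0.2, -0.4, -0.2]
finger_gap: 0.502
```

>>> {"op": "move_arm", "data": {
  "plan": [
    [[0,0,0,0.06,0,0,0.5],[0,0,0,0.13,0,0,0.5],[0,0,0,0.2,0,0,0.5],[0,0,0,0.28,0,0,0.5],[0,0,0,0.36,0,0,0.5],[0,0,0,0.43,0,0,0.5],[0,0,0,0.48,0,0,0.5],[0,0,0,0.48,0,0,0.5]]
  ]
}}

```text
t: 19.45
tcp_pos: [0.535, -0.0502, 0.0926]
tool_rot: [-0.003, 1.0, 0.0, -0.001]
force: [0.7, -0.5, 0.7]
finger_gap: 0.498
```

>>> {"op": "move_arm", "data": {
  "plan": [
    [[0,0,0,0.01,0,0,0.5],[0,0,0,0.02,0,0,0.5],[0,0,0,0.03,0,0,0.5],[0,0,0,0.04,0,0,0.5],[0,0,0,0.05,0,0,0.5],[0,0,0,0.06,0,0,0.5],[0,0,0,0.06,0,0,0.5],[0,0,0,0.06,0,0,0.5]]
  ]
}}

```text
t: 20.45
tcp_pos: [0.533, -0.0504, 0.0929]
tool_rot: [-0.002, 1.0, -0.0, 0.003]
force: [7.5, 3.7, -6.1]
finger_gap: 0.503
```

Against the shut stop (7.5 N). I back off, lift clear and check.

>>> {"op": "move_arm", "data": {
  "plan": [
    [[0,0,0,-0.05,0,0,0.5],[0,0,0,-0.15,0,0,0.5],[0,0,0,-0.2,0,0,0.5],[0,0,0,-0.2,0,-0.2,0.5],[0,0,0,-0.2,0,-0.5,0.5],[0,0,0,-0.2,0,-0.8,0.5],[0,0,0,-0.2,0,-1,0.5],[0,0,0,-0.2,0,-1,0.5]]
  ]
}}

```text
t: 21.45
tcp_pos: [0.5511, -0.0504, 0.1943]
tool_rot: [-0.003, 1.0, -0.001, 0.002]
force: [0.4, 0.2, -0.2]
finger_gap: 0.502
```

>>> {"op": "move_arm", "data": {
  "plan": [
    [[0,0,0,0,0.2,-0.1,0.5],[0,0,0,0,0.5,-0.2,0.5],[0,0,0,0,0.8,-0.3,0.5],[0,0,0,0,1,-0.3,0.5],[0,0,0,0,1,-0.3,0.5],[0,0,0,0,1,-0.3,0.5],[0,0,0,0,1,-0.3,0.5],[0,0,0,0,1,-0.3,0.5]]
  ]
}}

```text
t: 22.45
tcp_pos: [0.5497, 0.0491, 0.2226]
tool_rot: [-0.002, 1.0, -0.0, -0.0]
force: [-0.1, -1.1, 0.2]
finger_gap: 0.502
```

Run:
```python
from h import *
from station import status, snapshot
t=status.sense(); print(t["t"],t["tcp_pos"],t["force"])
s=snapshot("side")
for x in blobs(yellow(s),20): print(x[:3],((ray(s,x[1:3],.075)-[.5017,-.0501])*1e3).round(1))
cv2.imwrite("pics/side5.png",s["img"][:,:,::-1])
```

```text
22.45 [0.54965448 0.04905566 0.22259081] [-0.07658016 -1.11361819  0.22836414]
(np.int32(425), np.float64(298.84), np.float64(307.32470588235293)) [[17.3 -3.3]]
```

View pics/side5.png

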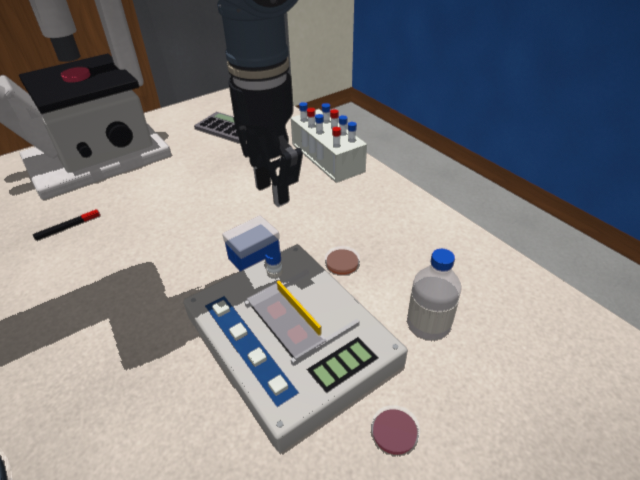

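The shutter is shut: lip at px (299,307), which is console x≈17.3 mm against a nominal 17.5. The vial, dishes, tip box and bottle are where they started, and the arm is clear.

```bash
python3 -c "
from station import manip; print(manip.sign_off())"
```

```text
the job is handed in; nothing more can be done
None
```

The tally counter is zeroed and handed in at about 22.5 s. The sign-off itself reports no verdict.

- **Opening:** I pushed the shutter open by the yellow lip until it met its stop at about 7.6 N. The camera put the lip at console x ≈ 67.4 mm, against 67.5 mm fully open.
- **Reset keys:** I pressed both red keys together, one fingertip on each, and held them down for about 2.5 s. The total force was up to 29 N. They felt rigid, and the moment showed both were loaded, though not equally (about 10 N and 19 N by estimate). After release, both key tops were back at about 59 mm.
- **Closing:** I pushed the shutter back to its shut stop at about 7.5 N. The lip ended at x ≈ 17.3 mm, against 17.5 mm shut, which is within camera error.
- **Everything else:** In the final picture the white keys are up, and the vial, dishes, tip box and bottle look unmoved; I judged that by eye. The arm is clear of everything.

No check failed. One measurement was slightly off: with the keys fully down, the gripper read about 2 mm lower than the nominal tip length predicts. The rigid stop and the force readings suggest the tips sit a little further back at half-closure, rather than a missed press.

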